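Zero the oyster size comparator on its calibre block from the open side

ROBOT

A 7-joint arm with a two-finger parallel gripper is mounted at the origin on the work surface. World frame = base frame: x ahead of the robot, y to its left, z up, the work surface at z = 0. Lengths are in m, angles in rad, forces in N, time in s.
With the tool pointing down it reaches from about 0.4 to 0.875 m from the base axis. Payload 19.3 kg.
Tool frame: the origin (TCP) lies at the very end of the fingers, on their centre line; the grasp point (between the pads) lies 19 mm behind it; z points along the fingers, y is the direction in which the jaws open and shut (so a half turn about z gives the same grasp; the last joint's range is limited). The gripper opens to 85 mm and grips with 20 to 120 N. Pads are 22 mm wide; open, the fingers measure 114 mm over their backs; the gripper's body (76 mm by 85 mm) begins 54 mm behind the grasp point. The pads swing forward as they close: fully open they stand 13 mm farther back than shut.
Start: joints at [-1.298, 0.521, -0.036, 1.599, 0.021, 1.021, -0.113], TCP at [0.21, 0.589, 0.231] pointing down, gripper open.
Joint ranges: [-2.91, 2.91], [-0.3, 2.13], [-1.5, 1.42], [0.17, 2.43], [-1.26, 4.41], [0.16, 1.93], [-2.52, 2.52]. Speed limits (rad/s): [1.89, 1.89, 2.39, 2.39, 3.01, 3.01, 3.01].

INTERFACE

Orientations are given as [roll, pitch, yaw] about the fixed x, y, z axes, in that order (R = Rz(yaw) Ry(pitch) Rx(roll)).
In Python, from workcell import telemetry, imaging, ticket gives the robot as it stands.
- The arm moves only by the tool carry_out, never from a script. Its argument "series" is a list of rows, each a list of 7 numbers: the shift along the tool's x, y, z in m, then the turn, a rotation vector about the tool's x, y, z in rad, then the closure in counts, from 0 (fully open) to 255 (shut). In form: [[tx, ty, tz, ax, ay, az, jaw], ...]. A call has 1 to 10 rows; each row is the pose to reach, as a shift and turn from the pose commanded when the call began, along the tool's axes at that moment; what a row does not reach only later rows make up. A row lasts 1/8 s, in which the tool goes at most 62.5 mm and 10.7 degrees, less where a joint would pass 70% of its speed; a pose out of reach is approached as far as the arm can. A call with a gripper value outside its range is refused whole. The fingers move at their own pace and stop on an object; "force" is the grip in N (left out, the last holds). Time passes only in rows, so rows that repeat a pose let the fingers close. It gives the time, the measured TCP pose, the force and the opening at its end, in the units of the state.
- telemetry.observe(): the state, without advancing time (a new reading comes with each control period).
- imaging.grab_frame(name): name is "scene" or "top" or "wrist"; returns (picture, depth): 480x640x3 uint8, blue, green, red; 480x640 float32, m along the optical axis (not along the pixel's ray), 0 where there is no reading.
- imaging.camera_info(name): a dict with "mtx" (3x3 intrinsics, pixels), "extrinsics" (4x4, takes a point from camera to world coordinates); the wrist camera has in their place "hand_eye" (4x4, takes a point from camera to tool coordinates, whose origin is the TCP and whose axes are the flange's). Camera axes: x right, y down, z forward; pixel columns grow to the right and rows downward; lengths in m; the calibration is good to about 2 mm. A picture is of the moment at which its call begins: read the wrist's pose just before it. camera_info takes no time and is no camera call.
- ticket.job_done(): hands the job in, once; it reports no verdict.
The state is a dict: "clock": time; "qpos": joint angles; "qd": joint speeds; "joint_efforts": joint torques, N m; "position": TCP position; "tool_rot": TCP orientation; "force": force on the tool from outside, world axes, zero at the start; "moment": the same for the moment, N m; "grip_width": finger opening in m.
Only numpy, scipy, OpenCV 4.12 (cv2) and the standard library are available. Lean on these libraries where they do the work, as an engineer would, in place of code of your own. Each camera call takes 0.05 s, during which the arm holds its last target.

TASK

Zero the oyster size comparator: draw the yellow fence back by its black grip, stand the orange calibre block lengthwise on the bed between fence and anvil, then push the grip forward until the fence nips the block and the dial needle stands in the green band. Finish with a forward push so that all the play in the grip is taken up (if you go past the green, draw the fence back and come up again), keep the needle out of the red, and let go of everything. Leave the oysters, the knife and the bowl where they are.

Things in the scene. Friction and masses are not known exactly. Their poses are not given: they have to be found in the camera images.
- comparator: Bench comparator fixed to the bench: aluminium plate 100 (x) x 290 (y) x 14 mm with a blue head 64 x 46 mm at its +y end (y +97 to +143, top z 60). Origin: centre of the underside; z up; its +y is the travel direction from grip to anvil ('forward'). Moving parts lie on its line x = 0. The bed (plate top, z 14 mm) is plain, open on both x sides. Place and yaw vary.
- dial (a point): Centre of the round white dial, 60 mm wide, on top of the head, 66 mm above the bench. Its black needle turns 0.15 rad per mm of anvil travel. Green band = anvil pressed 2.5 to 5.5 mm (middle 4 mm); red = 8 mm or more.
- anvil (a joint): How far the sprung anvil (steel disc of 28 mm, on the head's front, axis 34 mm above the bench) is pressed in along +y, m: 0 = free, stop at 0.010. Spring 1.5 N per mm with no preload: 4 mm, the middle of the green band, takes 6 N.
- anvil_face (a point): Centre of the anvil's pressing face, which looks to the comparator's -y; at comparator x 0, y +75, z 34 mm when the anvil is free.
- fence (a joint): Travel of the yellow fence and its sled along the comparator's +y, m: 0 = fully open (90 mm between fence face and free anvil), 0.078 = closest; gap = 90 mm minus this. The sled drags with about 10 N when moved and stays where it is left, also against the anvil's spring.
- fence_face (a point): Centre of the fence's pressing face (plate 56 wide, 12 thick, top 59 mm above the bench), 34 mm above the bench; the face looks to the comparator's +y, at comparator y = -15 mm + fence travel.
- push_grip (a joint): Where the grip stands in its play on the fence sled, m: +0.004 = at the forward end (pushing the fence to the anvil), -0.004 = at the rear end (drawing it back). Between the ends the grip slides free with about 1.5 N and does not move the fence; on reversing, 8 mm are lost.
- grip_top (a point): Centre of the top of the black upright grip, 81.5 mm above the bench. The part to hold is 26 mm (comparator x) by 20 mm (comparator y), 48 mm tall, vertical sides. It stands 80 mm behind the fence face (play at its middle), over 50 mm clear of the fence plate; low stops, tops 35 mm above the bench, stand 16 mm before and behind its centre.
- calibre_block: Loose orange block with steel end pads: 30 (its x) x 48 (its y, the gauge length between the steel ends) x 36 mm tall, 80 g. Origin: centre of its underside; it stands upright on the bench beside the comparator at the start. In use it stands on the bed with its y along the comparator's y (either way round).
- oyster_a: Loose oyster about 90 x 60 x 26 mm, to be left alone.
- oyster_b: Loose oyster about 100 x 65 x 29 mm, to be left alone.
- oyster_knife: Loose oyster knife, 150 mm long, to be left alone.
- shell_bowl: Loose white bowl, 120 mm across, 50 mm tall, to be left alone.
Mind the look-alikes: they are no part of the job. What is meant by the calibre_block is not purple or turquoise, and is the smaller of those in its own colour.

How it is judged:
On the way, in this order (a step that is already met when the one before it is completed fails the run):
1. the fence is drawn back so that the gap is wider than the block (56 mm or more) (value of joint fence below 0.034 m), for 0.2 s.
2. the block stands on the bed between fence and anvil (x of calibre_block in the frame of comparator between -0.012 and 0.012 m and y of calibre_block in the frame of fence_face above 0.022 m and y of calibre_block in the frame of anvil_face below -0.022 m and z of calibre_block in the frame of comparator between 0.012 and 0.017 m), for 0.2 s.
At the end, for the whole second after the job is handed in: The block stands upright on the bed, nipped lengthwise between fence and anvil (within 12 mm of the centre line, within 0.12 rad of the travel axis), the anvil pressed 2.5 to 5.5 mm (needle in the green), the grip within 1.5 mm of the forward end of its play, everything at rest and let go (value of joint anvil between 0.0025 and 0.0055 m and value of joint push_grip above 0.0025 m and x of calibre_block in the frame of comparator between -0.012 and 0.012 m and z of calibre_block in the frame of comparator between 0.012 and 0.017 m and angle between the y axis of calibre_block and the y axis of comparator, either way round below 0.12 rad and angle between calibre_block's own z axis and vertical below 0.1 rad and contact force between calibre_block and fence above 1 N and linear speed of calibre_block below 0.01 m/s); the robot touches nothing.
It fails at once if the anvil is pressed 8 mm or more (needle in the red, 12 N: the gauge is overloaded) (value of joint anvil above 0.008 m).
It fails at once if an oyster, the knife or the bowl is moved by more than 30 mm (distance of any of oyster_a, oyster_b, oyster_knife, shell_bowl from where it was at the start of the episode above 0.03 m).
It also fails if it takes over 72 s, if anything falls off the work surface, if the arm or the gripper's body presses on something with over 40 N, if the wrist force passes 120 N, or if a joint passes its speed limit or range.

## Working session

There is one attempt and no reset: what is moved stays moved. The work goes in short steps, Python scripts to look and compute and a tool call to move; the robot and the scene stay as the last step left them, time stands still between calls to the robot, and variables do not carry over. Pictures are saved under pics/ and viewed, and the job is handed in when it is done.

Besides the shell and the picture viewer there is one more tool, called after "Call:" as name(argument=value, ...), one argument or row to a line, values as JSON. carry_out: Moves the arm, as the interface text tells. Its arguments: {"type":"object","properties":{"series":{"type":"array"},"force":{"type":"number"}},"required":["series"]}

```bash
ls; mkdir -p pics; python3 - <<'E'
from workcell import telemetry, imaging
import cv2,numpy as np
print(telemetry.observe())
for n in ["scene","top"]:
    p,d=imaging.grab_frame(n); cv2.imwrite(f"pics/{n}0.png",p); np.save(f"pics/{n}0.npy",d); i=imaging.camera_info(n); print(n,np.round(i["mtx"],1).tolist(),np.round(i["extrinsics"],4).tolist())
print(imaging.camera_info("wrist"))
E
```

```text
pics
{'clock': 0.0, 'qpos': array([-1.298187  ,  0.52201148, -0.03634597,  1.60001566,  0.02114382,
        1.02111986, -0.11276137]), 'qd': array([ 9.21565760e-04,  9.91373913e-06,  3.89735629e-06, -3.82775023e-04,
       -1.09225629e-03, -4.12608712e-04,  2.31495486e-04]), 'joint_efforts': array([ 4.60644624e-04, -9.27085161e+01,  1.97961800e+00, -3.69936347e+01,
        1.76657620e-02,  7.85361277e-03,  3.87069917e-06]), 'position': array([0.20997644, 0.58829694, 0.23072435]), 'tool_rot': array([-3.14042037e+00,  2.79993454e-05,  2.79879886e+00]), 'force': array([-0.31247781,  0.51535379, -0.47674488]), 'moment': array([-0.02495414, -0.00392338, -0.01135958]), 'grip_width': 0.08507002528543393}
scene [[452.5, 0.0, 314.7], [0.0, 452.5, 247.9], [0.0, 0.0, 1.0]] [[0.7083, 0.5666, -0.421, 0.9667], [0.7059, -0.5723, 0.4174, -0.4392], [-0.0045, -0.5929, -0.8053, 0.8612], [0.0, 0.0, 0.0, 1.0]]
top [[492.4, 0.0, 312.2], [0.0, 492.4, 242.5], [0.0, 0.0, 1.0]] [[0.0197, -0.9837, 0.1789, 0.3503], [-0.9997, -0.0174, 0.0144, -0.0322], [-0.011, -0.1792, -0.9838, 1.1648], [0.0, 0.0, 0.0, 1.0]]
{'mtx': array([[380.329918  ,   0.        , 325.93259481],
       [  0.        , 380.329918  , 243.52029244],
       [  0.        ,   0.        ,   1.        ]]), 'hand_eye': array([[-7.49914931e-04, -9.63879421e-01, -2.66337943e-01,
         6.86486899e-02],
       [ 9.99998402e-01, -2.90533900e-04, -1.76420258e-03,
        -4.80782066e-04],
       [ 1.62309836e-03, -2.66338840e-01,  9.63878098e-01,
        -1.42086539e-01],
       [ 0.00000000e+00,  0.00000000e+00,  0.00000000e+00,
         1.00000000e+00]])}
```

View pics/scene0.png

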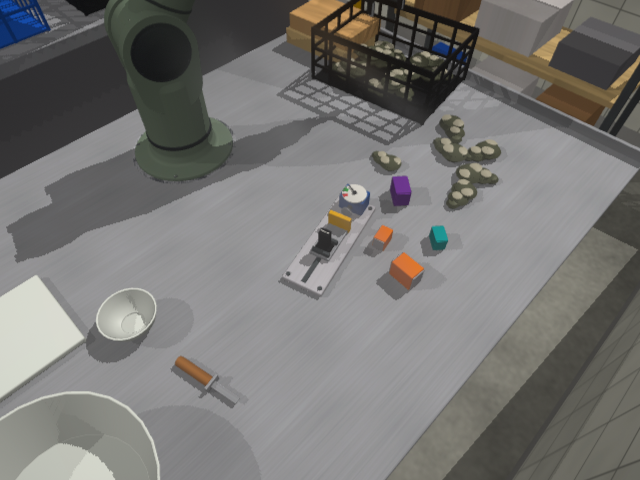

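View pics/top0.png

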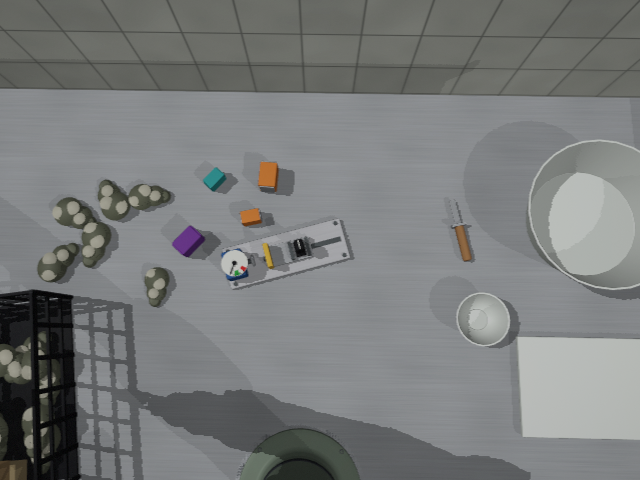

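Candidates: small orange block, top (250,217) / scene (383,237); large orange, top (268,175); purple, top (188,241); turquoise, top (215,179). By the description it is the small orange one. I'll check that in a close crop.

```bash
python3 - <<'E'
import cv2,numpy as np
p=cv2.imread("pics/top0.png")[150:300,170:370]; cv2.imwrite("pics/topc.png",cv2.resize(p,None,fx=4,fy=4,interpolation=cv2.INTER_CUBIC))
p=cv2.imread("pics/scene0.png")[170:310,270:460]; cv2.imwrite("pics/scenec.png",cv2.resize(p,None,fx=4,fy=4,interpolation=cv2.INTER_CUBIC))
E
cat > h.py <<'E'
import numpy as np,cv2
from scipy.spatial.transform import Rotation as R
from workcell import telemetry, imaging
def cam(n,st=None):
    i=imaging.camera_info(n); K=np.array(i["mtx"])
    if n!="wrist": return K,np.array(i["extrinsics"])
    st=st or telemetry.observe(); T=np.eye(4); T[:3,:3]=R.from_euler("xyz",st["tool_rot"]).as_matrix(); T[:3,3]=st["position"]
    return K,T@np.array(i["hand_eye"])
def ray(n,uv,z,c=None):
    K,T=c or cam(n); d=T[:3,:3]@np.linalg.inv(K)@np.array([uv[0],uv[1],1.]); return T[:3,3]+d*(z-T[2,3])/d[2]
def proj(n,P,c=None):
    K,T=c or cam(n); q=K@(T[:3,:3].T@(np.array(P)-T[:3,3])); return q[:2]/q[2]
E
```

```text
(no output)
```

View pics/topc.png

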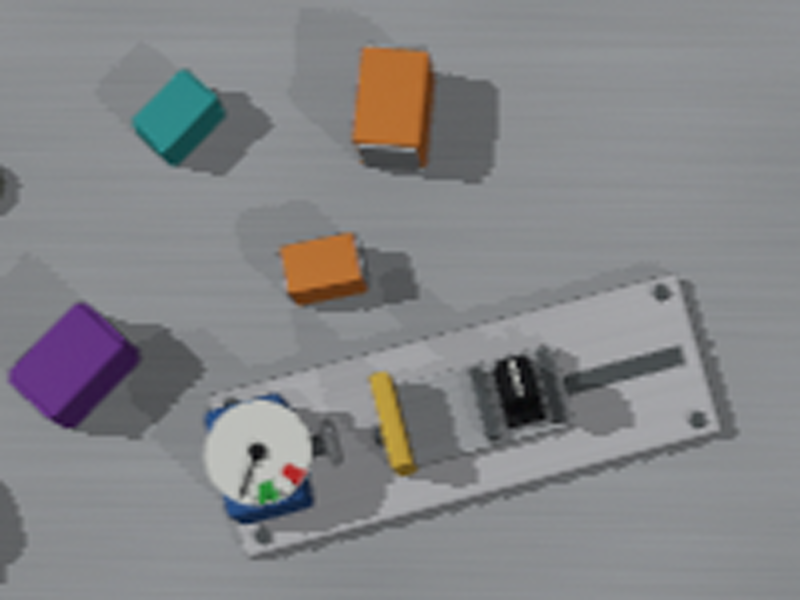

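View pics/scenec.png

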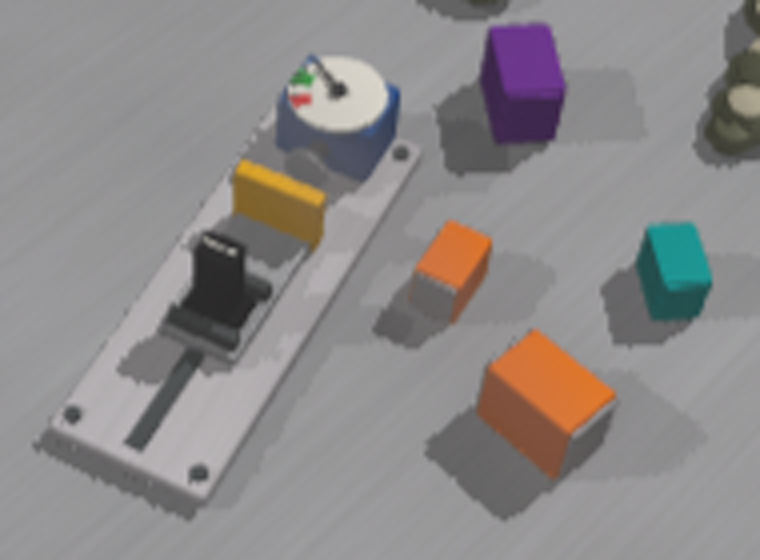

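The crop confirms it: the small orange block is at crop (322,270), with a steel end facing the grip end. The large orange at (395,105) is the decoy.

```bash
python3 - <<'E'
from h import *
c=lambda x,y:(170+(x+.5)/4-.5,150+(y+.5)/4-.5)
P={k:ray("top",c(*v),.014) for k,v in dict(rr=(674,275),rl=(718,431),fl=(250,557)).items()}
for k in P:print(k,P[k].round(4))
print("len",np.linalg.norm(P['rl']-P['fl']),"wid",np.linalg.norm(P['rr']-P['rl']))
y=P['fl']-P['rl'];print("yaw dir",np.degrees(np.arctan2(y[1],y[0])), "from width", np.degrees(np.arctan2(*(P['rr']-P['rl'])[1::-1])))
print("dial",ray("top",c(257,452),.066).round(4))
p=cv2.imread("pics/top0.png");hsv=cv2.cvtColor(p,cv2.COLOR_BGR2HSV)
for nm,z in(("top",.036),("scene",.036)):
    p=cv2.imread(f"pics/{nm}0.png");hsv=cv2.cvtColor(p,cv2.COLOR_BGR2HSV)
    m=cv2.inRange(hsv,(5,150,90),(16,255,255)); x0,y0,x1,y1={"top":(236,205,265,228),"scene":(365,222,397,255)}[nm]
    mm=np.zeros_like(m);mm[y0:y1,x0:x1]=m[y0:y1,x0:x1]
    V=hsv[...,2]; print(nm,np.percentile(V[mm>0],[5,25,50,75,95]))
    th,_=cv2.threshold(V[mm>0].reshape(-1,1),0,255,cv2.THRESH_OTSU); t=((mm>0)&(V>th)).astype(np.uint8)
    ys,xs=np.nonzero(t); W=np.array([ray(nm,q,z)[:2] for q in zip(xs,ys)],np.float32)
    r=cv2.minAreaRect(W*1000);print(th,len(xs),W.mean(0),r)
    print(np.round(cv2.boxPoints(r)))
    if nm=="top":
      m=cv2.inRange(hsv,(18,120,90),(30,255,255));mm=np.zeros_like(m);mm[235:275,255:280]=m[235:275,255:280]
      ys,xs=np.nonzero(mm&(np.where(V>150,255,0).astype(np.uint8)));W=np.array([ray(nm,q,.059)[:2] for q in zip(xs,ys)],np.float32);print("fence",len(xs),cv2.minAreaRect(W*1000))
print("grip edges",ray("top",c(517,358),.0815).round(4))
E
```

```text
rr [ 0.6195 -0.0765  0.014 ]
rl [ 0.5255 -0.1034  0.014 ]
fl [0.4461 0.1696 0.014 ]
len 0.2843314885106503 wid 0.09774859109759118
yaw dir 106.22346374111004 from width 15.98365244263293
dial [0.5009 0.1595 0.066 ]
top [ 98. 170. 183. 184. 185.]
130.0 206 [0.61794746 0.13279164] ((618.1026611328125, 132.7303924560547), (28.12118911743164, 41.24501037597656), 12.606905937194824)
[[600. 150.]
 [609. 110.]
 [636. 116.]
 [627. 156.]]
fence 110 ((522.3072509765625, 86.20855712890625), (54.34836196899414, 10.451299667358398), 15.851027488708496)
scene [166. 208. 210. 213. 216.]
183.0 165 [0.61803484 0.13094363] ((617.6720581054688, 131.1055908203125), (27.247360229492188, 40.608699798583984), 12.961278915405273)
[[600. 148.]
 [609. 108.]
 [636. 114.]
 [626. 154.]]
grip edges [0.5545 0.0135 0.0815]
```

```bash
cat >> h.py <<'E'
def delta(pos,yaw):
    s=telemetry.observe(); A=R.from_euler("xyz",s["tool_rot"]); B=R.from_euler("xyz",[np.pi,0,yaw])
    return A.inv().apply(np.array(pos)-s["position"]).round(4),(A.inv()*B).as_rotvec().round(4)
E
python3 -c "
from h import *
print(delta([.542,.014,.2],np.radians(106.1)))"
```

```text
(array([-0.5058, -0.4293,  0.0312]), array([-1.00e-03,  5.00e-04,  9.47e-01]))
```

Call:
carry_out(
  series=[
    [-0.025,-0.021,0.0,0,0,0.05,0],
    [-0.06,-0.051,0.0,0,0,0.15,0],
    [-0.1,-0.085,0.0,0,0,0.25,0],
    [-0.14,-0.119,0.0,0,0,0.35,0],
    [-0.18,-0.153,0.0,0,0,0.45,0],
    [-0.22,-0.187,0.0,0,0,0.55,0],
    [-0.26,-0.221,0.0,0,0,0.65,0],
    [-0.3,-0.255,0.0,0,0,0.75,0],
    [-0.34,-0.289,0.0,0,0,0.85,0],
    [-0.38,-0.323,0.0,0,0,0.947,0],
  ],
)

```text
clock: 1.35
position: [0.46, 0.1551, 0.2313]
tool_rot: [3.142, -0.0, 1.849]
force: [0.7, 1.0, 0.7]
grip_width: 0.085
```

```bash
python3 -c "
from h import *
print(delta([.542,.014,.2],np.radians(106.1)))"
```

```text
(array([-0.1582,  0.0402,  0.0313]), array([ 0.    , -0.0001, -0.0031]))
```

Call:
carry_out(
  series=[
    [-0.04,0.01,0.008,0,0,0,0],
    [-0.08,0.02,0.016,0,0,0,0],
    [-0.12,0.03,0.024,0,0,0,0],
    [-0.15,0.038,0.03,0,0,0,0],
    [-0.158,0.04,0.031,0,0,-0.003,0],
    [-0.158,0.04,0.031,0,0,-0.003,0],
  ],
)

```text
clock: 2.1
position: [0.5415, 0.0161, 0.2002]
tool_rot: [-3.141, -0.0, 1.854]
force: [0.6, 0.0, -0.5]
grip_width: 0.0854
```

```bash
python3 - <<'E'
from h import *
s=telemetry.observe();p,d=imaging.grab_frame("wrist");cv2.imwrite("pics/w1.png",p);np.save("pics/w1c.npy",cam("wrist",s)[1]);print(s["position"],s["tool_rot"])
E
```

```text
[0.54146128 0.01606617 0.20015273] [-3.14115616e+00 -1.68323759e-04  1.85434234e+00]
```

View pics/w1.png

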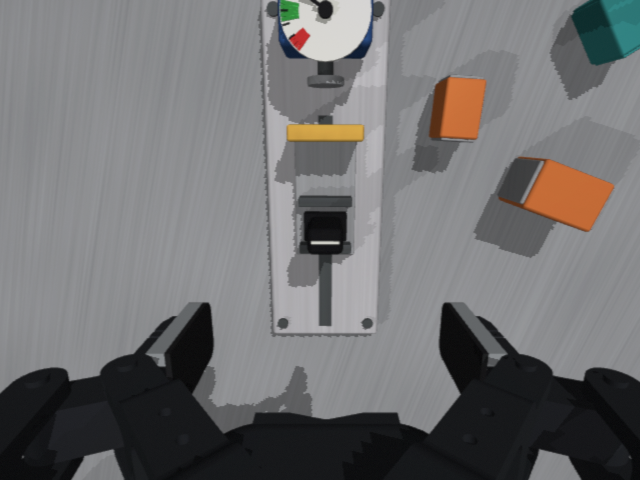

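```bash
python3 - <<'E'
from h import *
p=cv2.imread("pics/w1.png");cv2.imwrite("pics/w1c.png",cv2.resize(p[180:270,270:380],None,fx=7,fy=6.5,interpolation=cv2.INTER_CUBIC)) 
c=(cam("wrist")[0],np.load("pics/w1c.npy"))
yaw=np.radians(16.1);O=np.array([.5328,.0465]);M=np.array([[np.cos(yaw),np.sin(yaw)],[-np.sin(yaw),np.cos(yaw)]])
def f(uv,z):return (M@(ray("wrist",uv,z,c)[:2]-O)*1000).round(1)
print("plate rear corners",f((272,335),.014),f((377,333),.014),"mid left/right y=150",f((266,100),.014),f((384,100),.014))
print("bolts",f((283,323),.014),f((367,323),.014))
print("fence top front edge",f((287,125),.059),f((363,125),.059),"rear",f((325,141),.059))
print("anvil",f((325,76),.034))
print("grip top",f((305,253),.0815),f((346,253),.0815),f((325,215),.0815),f((325,243),.0815))
print("block top",f((449,77),.036),f((485,79),.036),f((477,138),.036),f((440,137),.036))
print("pts",[ray("wrist",q,.036,c).round(4) for q in((449,77),(485,79),(477,138),(440,137))])
E
```

```text
plate rear corners [ -53.4 -146.3] [  47.3 -143.9] mid left/right y=150 [-50.6  65.6] [45.  65.8]
bolts [ -42.5 -133.6] [  37.4 -133.4]
fence top front edge [-29.6  44.9] [24.4 45. ] rear [-2.6 34. ]
anvil [-2.7 80.8]
grip top [-16.7 -43.4] [ 12.6 -43.3] [ -2.4 -15.7] [ -2.4 -35.9]
block top [89.6 80. ] [116.6  78.6] [115.2  36.2] [86.5 36.9]
pts [array([0.5967, 0.1482, 0.036 ]), array([0.623 , 0.1544, 0.036 ]), array([0.6334, 0.1133, 0.036 ]), array([0.6056, 0.106 , 0.036 ])]
```

View pics/w1c.png

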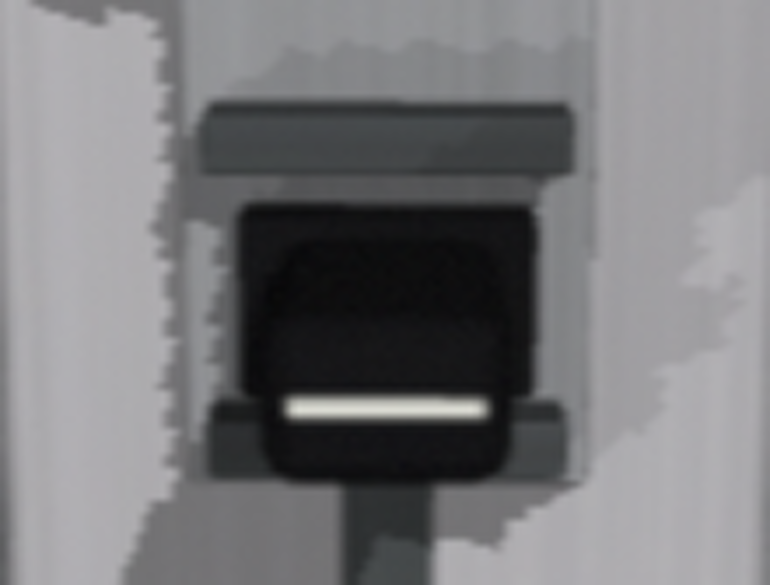

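Call:
carry_out(
  series=[
    [-0.004,-0.002,0.03,0,0,0,0],
    [-0.004,-0.002,0.065,0,0,0,60],
    [-0.004,-0.002,0.1,0,0,0,60],
    [-0.004,-0.002,0.13,0,0,0,60],
    [-0.004,-0.002,0.15,0,0,0,60],
    [-0.004,-0.002,0.155,0,0,0,60],
    [-0.004,-0.002,0.155,0,0,0,60],
  ],
  force=50,
)

```text
clock: 3.02
position: [0.5409, 0.0122, 0.0458]
tool_rot: [3.141, -0.0, 1.856]
force: [-0.4, -0.2, 0.8]
grip_width: 0.0655
```

```bash
python3 - <<'E'
from h import *
s=telemetry.observe();p,d=imaging.grab_frame("wrist");cv2.imwrite("pics/w2.png",p);print(s["position"],s["tool_rot"],s["grip_width"])
E
```

```text
[0.54087343 0.01219587 0.04578053] [ 3.14134250e+00 -1.28739781e-04  1.85551826e+00] 0.06553295361093683
```

View pics/w2.png

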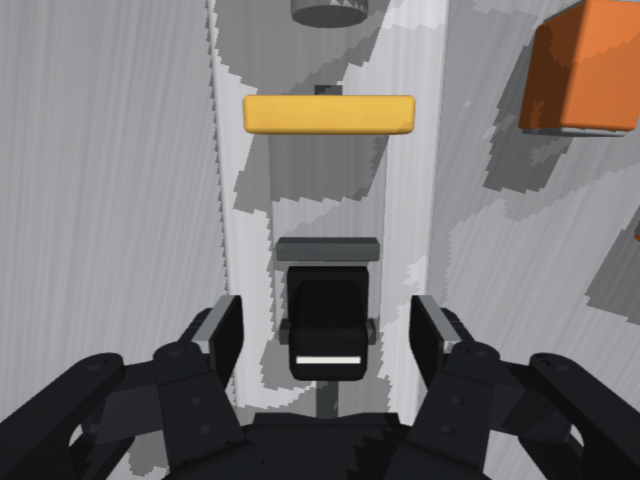

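The grip (column 328, white line on row 360) is centred between the fingers (242 and 412). I'm closing on it.

Call:
carry_out(
  series=[
    [0,0,0,0,0,0,255],
    [0,0,0,0,0,0,255],
    [0,0,0,0,0,0,255],
    [0,0,0,0,0,0,255],
    [0,0,0,0,0,0,255],
  ],
  force=50,
)

```text
clock: 3.7
position: [0.5416, 0.0117, 0.046]
tool_rot: [3.14, 0.0, 1.855]
force: [0.2, 1.3, 7.7]
grip_width: 0.0256
```

Call:
carry_out(
  series=[
    [-0.005,0,0,0,0,0,255],
    [-0.01,0,0,0,0,0,255],
    [-0.016,0,0,0,0,0,255],
    [-0.022,0,0,0,0,0,255],
    [-0.028,0,0,0,0,0,255],
    [-0.034,0,0,0,0,0,255],
    [-0.04,0,0,0,0,0,255],
    [-0.046,0,0,0,0,0,255],
    [-0.05,0,0,0,0,0,255],
    [-0.05,0,0,0,0,0,255],
  ],
)

```text
clock: 4.95
position: [0.5553, -0.0355, 0.0459]
tool_rot: [3.14, -0.001, 1.855]
force: [-1.0, 6.2, 9.8]
grip_width: 0.0253
```

```bash
python3 - <<'E'
from h import *
s=telemetry.observe();p,d=imaging.grab_frame("wrist");cv2.imwrite("pics/w3.png",p);np.save("pics/w3c.npy",cam("wrist",s)[1]);print(s["position"],s["tool_rot"],s["grip_width"])
E
```

```text
[ 0.55529919 -0.03549666  0.04593533] [ 3.14046942e+00 -1.06806782e-03  1.85518099e+00] 0.025324865691340608
```

View pics/w3.png

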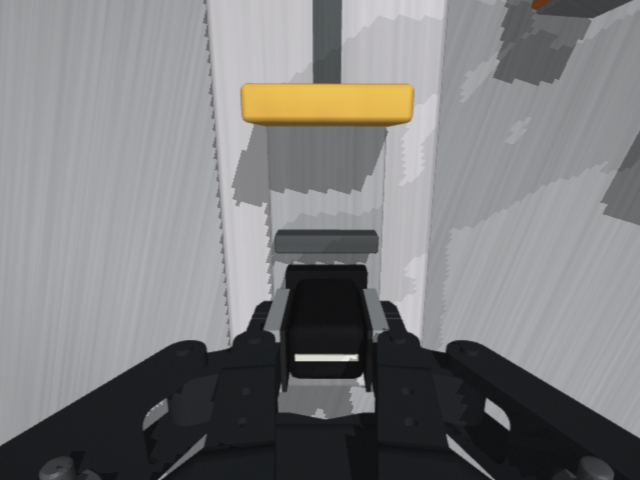

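```bash
cat >> h.py <<'E'
yaw=np.radians(16.1);O=np.array([.5302,.0458]);M=np.array([[np.cos(yaw),np.sin(yaw)],[-np.sin(yaw),np.cos(yaw)]])
def comp(w): return (M@(np.array(w)[:2]-O)*1000).round(1)
def world(x,y): return O+M.T@(np.array([x,y])/1000)
E
python3 - <<'E'
from h import *
c=(cam("wrist")[0],np.load("pics/w3c.npy"))
for q in((326,84),(241,84),(413,84)):print(comp(ray("wrist",q,.059,c)))
E
```

```text
[-0.1 -1. ]
[-26.9  -1. ]
[27.3 -0.9]
```

Call:
carry_out(
  series=[
    [0,0,0,0,0,0,90],
    [0,0,0,0,0,0,90],
    [0,0,0,0,0,0,90],
    [0,0,-0.03,0,0,0,90],
    [0,0,-0.07,0,0,0,90],
    [0,0,-0.11,0,0,0,90],
    [0,0,-0.12,0,0,0,90],
  ],
)

```text
clock: 5.88
position: [0.5557, -0.0366, 0.1675]
tool_rot: [3.139, 0.001, 1.855]
force: [-0.4, -0.2, 0.4]
grip_width: 0.0551
```

```bash
python3 - <<'E'
from h import *
s=telemetry.observe();p,d=imaging.grab_frame("wrist");cv2.imwrite("pics/w4.png",p);np.save("pics/w4c.npy",cam("wrist",s)[1])
print(delta([.6155,.1305,.150],np.radians(102.9)))
E
```

```text
(array([0.1436, 0.1042, 0.0176]), array([0.0028, 0.0005, 0.0587]))
```

View pics/w4.png

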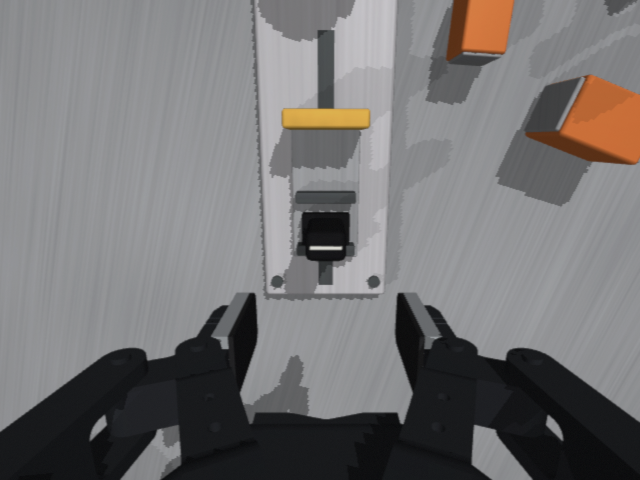

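The fence stayed back and the grip is free. Next I move above the small block.

Call:
carry_out(
  series=[
    [0.02,0.015,0,0,0,0.01,90],
    [0.055,0.04,0,0,0,0.03,90],
    [0.09,0.065,0.005,0,0,0.045,90],
    [0.125,0.09,0.01,0.003,0,0.059,90],
    [0.144,0.104,0.017,0.003,0,0.059,90],
    [0.144,0.104,0.017,0.003,0,0.059,90],
  ],
)

```text
clock: 6.68
position: [0.6138, 0.1322, 0.1465]
tool_rot: [-3.136, 0.0, 1.798]
force: [-0.3, -0.7, -0.4]
grip_width: 0.0551
```

```bash
python3 - <<'E'
from h import *
s=telemetry.observe();p,d=imaging.grab_frame("wrist");cv2.imwrite("pics/w5.png",p);np.save("pics/w5c.npy",cam("wrist",s)[1]);print(s["position"],s["tool_rot"])
E
```

```text
[0.61380948 0.13216102 0.14647322] [-3.13643487e+00  1.63625178e-04  1.79804581e+00]
```

View pics/w5.png

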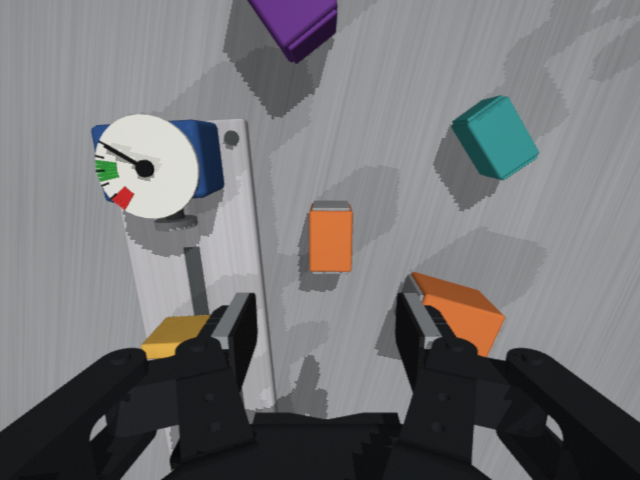

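```bash
python3 - <<'E'
from h import *
c=(cam("wrist")[0],np.load("pics/w5c.npy")); s=telemetry.observe();A=R.from_euler("xyz",s["tool_rot"])
f=lambda q,z:(ray("wrist",q,z,c),A.inv().apply(ray("wrist",q,z,c)-s["position"]).round(4))
for q in((311,207),(350,207),(352,272),(310,272)):print(f(q,.036))
p=cv2.imread("pics/w5.png");hsv=cv2.cvtColor(p,cv2.COLOR_BGR2HSV);m=cv2.inRange(hsv,(5,150,150),(16,255,255));m[:,:290]=0;m[:,370:]=0;m[280:]=0
ys,xs=np.nonzero(m);W=np.array([f(q,.036)[1][:2]*1000 for q in zip(xs,ys)],np.float32);print(cv2.minAreaRect(W),len(xs))
print("steel top edges",f((331,202),.036)[1],f((331,207),.036)[1],f((331,274),.036)[1])
print("big",f((411,274),.05)[1],f((395,325),.0)[1])
E
```

```text
(array([0.59679211, 0.15176002, 0.036     ]), array([ 0.0246, -0.0113,  0.1111]))
(array([0.62229443, 0.15766583, 0.036     ]), array([0.0247, 0.0148, 0.111 ]))
(array([0.63480959, 0.11310924, 0.036     ]), array([-0.0216,  0.0171,  0.111 ]))
(array([0.60602106, 0.10640868, 0.036     ]), array([-0.0217, -0.0125,  0.1112]))
((0.5, 1.8500003814697266), (28.5, 42.79999923706055), 90.0) 2513
steel top edges [0.028  0.0021 0.1111] [0.0246 0.0021 0.1111] [-0.0231  0.0023  0.1111]
big [-0.0178  0.0553  0.0968] [-0.0814  0.0565  0.1469]
```

Call:
carry_out(
  series=[
    [0.001,0.002,0.03,-0.005,0,0,90],
    [0.001,0.002,0.065,-0.005,0,0,90],
    [0.001,0.002,0.1,-0.005,0,0,90],
    [0.001,0.002,0.125,-0.005,0,0,90],
    [0.001,0.002,0.136,-0.005,0,0,90],
    [0.001,0.002,0.136,-0.005,0,0,90],
  ],
)

```text
clock: 7.48
position: [0.6155, 0.1312, 0.0122]
tool_rot: [3.14, 0.001, 1.795]
force: [0.2, 0.4, 1.0]
grip_width: 0.0554
```

Call:
carry_out(
  series=[
    [0,0,0,0,0,0,255],
    [0,0,0,0,0,0,255],
    [0,0,0,0,0,0,255],
    [0,0,0,0,0,0,255],
  ],
  force=40,
)

```text
clock: 7.98
position: [0.6163, 0.1322, 0.0135]
tool_rot: [3.138, 0.0, 1.796]
force: [-1.0, -0.8, 7.9]
grip_width: 0.0293
```

Call:
carry_out(
  series=[
    [0,0,-0.02,0,0,0,255],
    [0,0,-0.05,0,0,0,255],
    [0,0,-0.085,0,0,0,255],
    [0,0,-0.09,0,0,0,255],
  ],
)

```text
clock: 8.48
position: [0.6169, 0.1325, 0.1061]
tool_rot: [3.135, -0.0, 1.796]
force: [-0.2, 0.4, -1.0]
grip_width: 0.0293
```

```bash
python3 - <<'E'
from h import *
s=telemetry.observe();p,d=imaging.grab_frame("wrist");cv2.imwrite("pics/w6.png",p);np.save("pics/w6c.npy",cam("wrist",s)[1]);print(s["position"],s["tool_rot"])
E
```

```text
[0.61689564 0.13251918 0.10605879] [ 3.13496041e+00 -3.29247154e-04  1.79567031e+00]
```

View pics/w6.png

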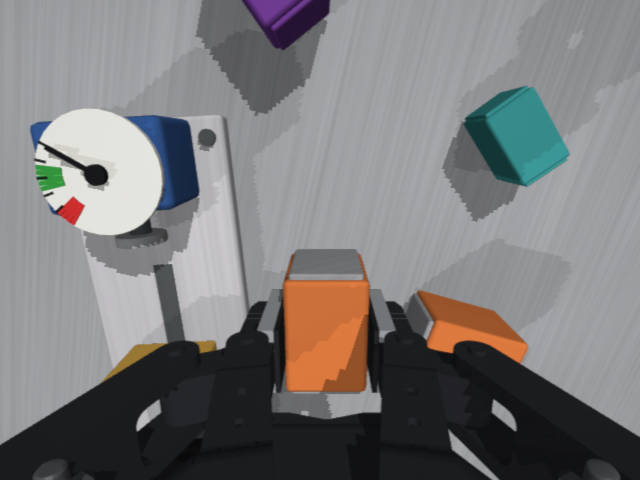

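```bash
python3 - <<'E'
from h import *
w=world(0,35);print(w,delta([*w,.106],np.radians(106.1)))
E
```

```text
[0.52049399 0.07942727] (array([-0.0303, -0.1053, -0.0014]), array([ 0.0054, -0.0002, -0.056 ]))
```

Call:
carry_out(
  series=[
    [-0.005,-0.015,-0.005,0,0,0,255],
    [-0.012,-0.04,-0.005,0,0,-0.02,255],
    [-0.02,-0.07,-0.005,0,0,-0.04,255],
    [-0.028,-0.095,-0.003,0.004,0,-0.056,255],
    [-0.03,-0.105,0,0.005,0,-0.056,255],
    [-0.03,-0.105,0,0.005,0,-0.056,255],
    [-0.03,-0.105,0,0.005,0,-0.056,255],
  ],
)

```text
clock: 9.4
position: [0.5206, 0.0801, 0.1021]
tool_rot: [-3.139, 0.0, 1.852]
force: [-0.2, 0.1, -1.1]
grip_width: 0.0292
```

```bash
python3 - <<'E'
from h import *
s=telemetry.observe();p,d=imaging.grab_frame("wrist");cv2.imwrite("pics/w7.png",p);np.save("pics/w7c.npy",cam("wrist",s)[1]);print(s["position"],s["tool_rot"])
w=world(0,35);print(w,delta([*w,.0285],np.radians(106.1)))
p,_=imaging.grab_frame("scene");cv2.imwrite("pics/s7.png",cv2.resize(p[150:320,260:440],None,fx=4,fy=3.5))
E
```

```text
[0.52058228 0.08010463 0.10205573] [-3.13906016e+00  5.43297712e-05  1.85201133e+00]
[0.52049399 0.07942727] (array([-0.0006, -0.    ,  0.0736]), array([-0.0026,  0.0001,  0.0004]))
```

View pics/w7.png

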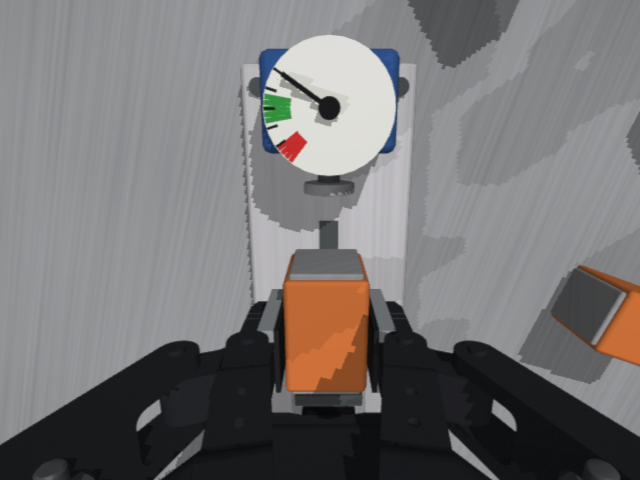

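View pics/s7.png

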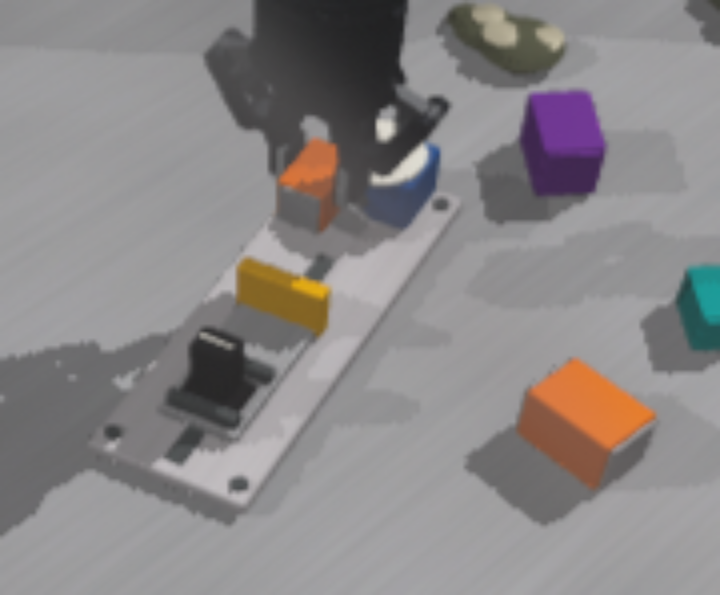

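Call:
carry_out(
  series=[
    [-0.001,0,0.02,-0.002,0,0,255],
    [-0.001,0,0.04,-0.002,0,0,255],
    [-0.001,0,0.058,-0.002,0,0,255],
    [-0.001,0,0.066,-0.002,0,0,255],
    [-0.001,0,0.07,-0.002,0,0,255],
    [-0.001,0,0.073,-0.002,0,0,255],
    [-0.001,0,0.073,-0.002,0,0,255],
  ],
)

```text
clock: 10.38
position: [0.52, 0.0786, 0.0293]
tool_rot: [-3.141, 0.0, 1.852]
force: [0.3, 0.1, -1.6]
grip_width: 0.0292
```

Call:
carry_out(
  series=[
    [0,0,0.001,0,0,0,255],
    [0,0,0.002,0,0,0,255],
    [0,0,0.002,0,0,0,255],
  ],
)

```text
clock: 10.75
position: [0.52, 0.0786, 0.0275]
tool_rot: [-3.141, -0.0, 1.852]
force: [-0.9, 0.0, 7.5]
grip_width: 0.0291
```

Contact with the bed at 7.5 N, at the expected height. I'm releasing and rising.

Call:
carry_out(
  series=[
    [0,0,0,0,0,0,90],
    [0,0,0,0,0,0,90],
    [0,0,0,0,0,0,90],
    [0,0,-0.02,0,0,0,90],
    [0,0,-0.05,0,0,0,90],
    [0,0,-0.085,0,0,0,90],
    [0,0,-0.12,0,0,0,90],
    [0,0,-0.12,0,0,0,90],
  ],
)

```text
clock: 11.75
position: [0.5212, 0.0789, 0.1492]
tool_rot: [3.139, -0.0, 1.852]
force: [-0.4, 0.2, 0.3]
grip_width: 0.0552
```

Call:
carry_out(
  series=[
    [-0.02,0,0,0,0,0,90],
    [-0.055,0,0,0,0,0,90],
    [-0.09,0,0,0,0,0,90],
    [-0.11,0,0,0,0,0,90],
    [-0.117,0,0,0,0,0,90],
    [-0.117,0,0,0,0,0,90],
  ],
)

```text
clock: 12.5
position: [0.5522, -0.0336, 0.1466]
tool_rot: [-3.14, -0.0, 1.851]
force: [0.0, 0.6, -0.5]
grip_width: 0.0554
```

```bash
python3 - <<'E'
from h import *
s=telemetry.observe();p,d=imaging.grab_frame("wrist");cv2.imwrite("pics/w8.png",p);np.save("pics/w8c.npy",cam("wrist",s)[1]);print(s["position"],s["tool_rot"],comp(s["position"]))
E
```

```text
[ 0.55218821 -0.0336204   0.14662892] [-3.13994095e+00 -2.41515189e-04  1.85145715e+00] [ -0.9 -82.4]
```

View pics/w8.png

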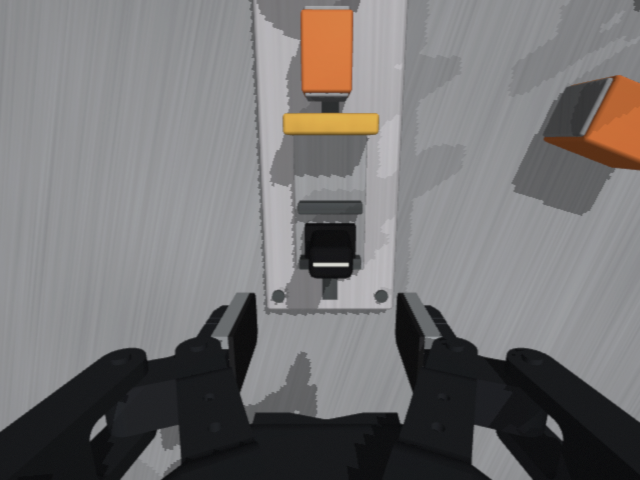

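```bash
python3 - <<'E'
from h import *
c=(cam("wrist")[0],np.load("pics/w8c.npy")); s=telemetry.observe();A=R.from_euler("xyz",s["tool_rot"])
for n,q,z in(("grip",(331,265),.0815),("fence",(331,114),.059),("blk near",(327,96),.05),("blk far",(327,8),.05),("bl",(301,93),.05),("br",(353,93),.05),("tl",(302,11),.05),("tr",(352,11),.05)):
  w=ray("wrist",q,z,c);print(n,comp(w),A.inv().apply(w-s["position"]).round(4))
E
```

```text
grip [  0.4 -85. ] [-0.0032  0.0012  0.0652]
fence [ 0.4 -1.5] [0.0804 0.0013 0.0877]
blk near [-1.9  9.1] [ 0.0909 -0.001   0.0967]
blk far [-1.9 54.9] [ 0.1367 -0.0009  0.0968]
bl [-17.2  10.8] [ 0.0926 -0.0162  0.0968]
br [13.4 10.7] [0.0925 0.0143 0.0967]
tl [-15.8  53.5] [ 0.1353 -0.0148  0.0968]
tr [12.  53.4] [0.1352 0.013  0.0967]
```

Call:
carry_out(
  series=[
    [-0.003,0.001,0.03,0,0,0,90],
    [-0.003,0.001,0.06,0,0,0,90],
    [-0.003,0.001,0.085,0,0,0,90],
    [-0.003,0.001,0.098,0,0,0,90],
    [-0.003,0.001,0.101,0,0,0,90],
    [-0.003,0.001,0.101,0,0,0,255],
    [-0.003,0.001,0.101,0,0,0,255],
    [-0.003,0.001,0.101,0,0,0,255],
    [-0.003,0.001,0.101,0,0,0,255],
  ],
  force=50,
)

```text
clock: 13.68
position: [0.5554, -0.0362, 0.0471]
tool_rot: [3.14, 0.0, 1.852]
force: [4.7, 2.6, 7.7]
grip_width: 0.0253
```

Call:
carry_out(
  series=[
    [0.004,0,0,0,0,0,255],
    [0.008,0,0,0,0,0,255],
    [0.012,0,0,0,0,0,255],
    [0.016,0,0,0,0,0,255],
    [0.02,0,0,0,0,0,255],
    [0.024,0,0,0,0,0,255],
    [0.028,0,0,0,0,0,255],
    [0.03,0,0,0,0,0,255],
    [0.03,0,0,0,0,0,255],
  ],
)

```text
clock: 14.8
position: [0.5475, -0.0089, 0.0472]
tool_rot: [3.139, 0.002, 1.851]
force: [7.8, -7.7, 5.2]
grip_width: 0.0252
```

```bash
cat > look.py <<'E'
import sys
from h import *
k=sys.argv[1]
s=telemetry.observe();p,d=imaging.grab_frame("wrist");np.save(f"pics/w{k}c.npy",cam("wrist",s)[1]);print(comp(s["position"]),s["position"],s["force"].round(1),s["grip_width"])
t,_=imaging.grab_frame("top")
t=cv2.resize(t[225:300,205:330],None,fx=6,fy=6,interpolation=cv2.INTER_CUBIC)
cv2.imwrite(f"pics/w{k}.png",p);cv2.imwrite(f"pics/t{k}.png",t)
E
python3 look.py 9
```

```text
[  1.4 -57.3] [ 0.54745406 -0.00888488  0.04717199] [ 7.8 -7.7  5.2] 0.02520073444658779
```

View pics/w9.png

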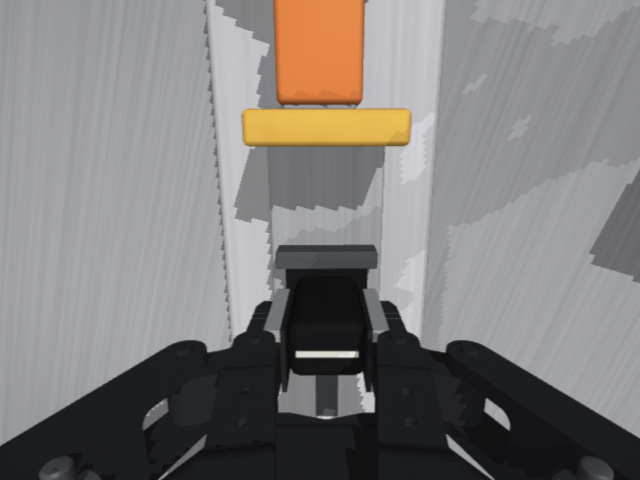

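View pics/t9.png

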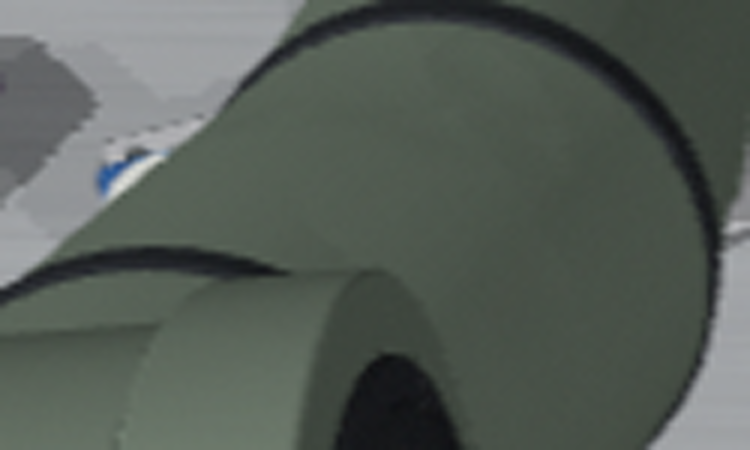

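The grip is at its forward end, and the fence is about to reach or is touching the block (fence front at row 109, block end at row 103). The arm hides the dial from the top camera, so I'm checking the scene camera.

```bash
python3 - <<'E'
from h import *
c=(cam("wrist")[0],np.load("pics/w9c.npy"))
print(comp(ray("wrist",(327,109),.059,c)),comp(ray("wrist",(320,103),.05,c)),comp(ray("wrist",(326,355),.0815,c)))
p,_=imaging.grab_frame("scene");cv2.imwrite("pics/s9.png",cv2.resize(p[150:270,290:440],None,fx=5,fy=5,interpolation=cv2.INTER_CUBIC))
E
```

```text
[ 0.4 19.4] [-2. 22.] [ -0.1 -56.5]
```

View pics/s9.png

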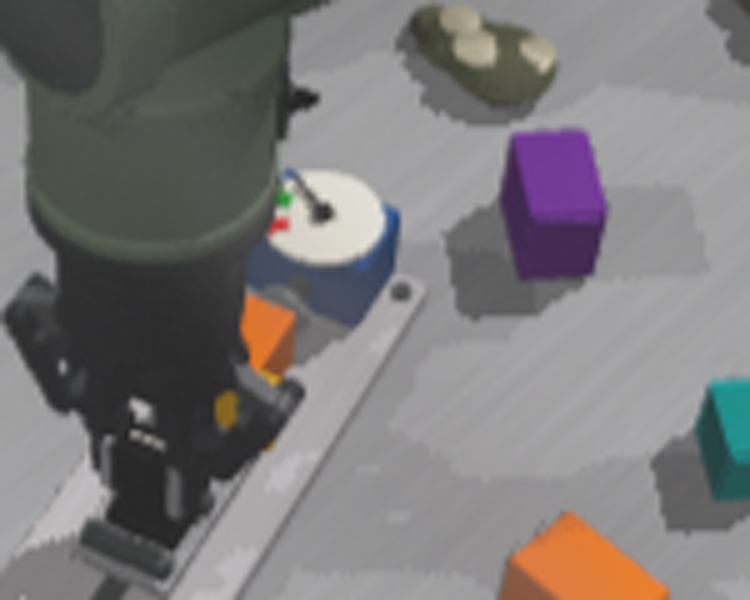

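Call:
carry_out(
  series=[
    [0.002,0,0,0,0,0,255],
    [0.004,0,0,0,0,0,255],
    [0.006,0,0,0,0,0,255],
    [0.007,0,0,0,0,0,255],
    [0.007,0,0,0,0,0,255],
  ],
)

```text
clock: 15.58
position: [0.5456, -0.0024, 0.0472]
tool_rot: [3.139, 0.003, 1.851]
force: [7.2, -7.6, 5.8]
grip_width: 0.0253
```

```bash
cat > look2.py <<'E'
import sys
from h import *
k=sys.argv[1]
s=telemetry.observe();f=s["force"];print("y",comp(s["position"]),"Fy",-.277*f[0]+.961*f[1],s["grip_width"])
p,_=imaging.grab_frame("scene");cv2.imwrite(f"pics/s{k}.png",cv2.resize(p[165:255,310:400],None,fx=6.6,fy=6.6,interpolation=cv2.INTER_CUBIC))
E
python3 look2.py 10
```

```text
y [  1.4 -50.5] Fy -9.352083029251208 0.025295236734126262
```

View pics/s10.png

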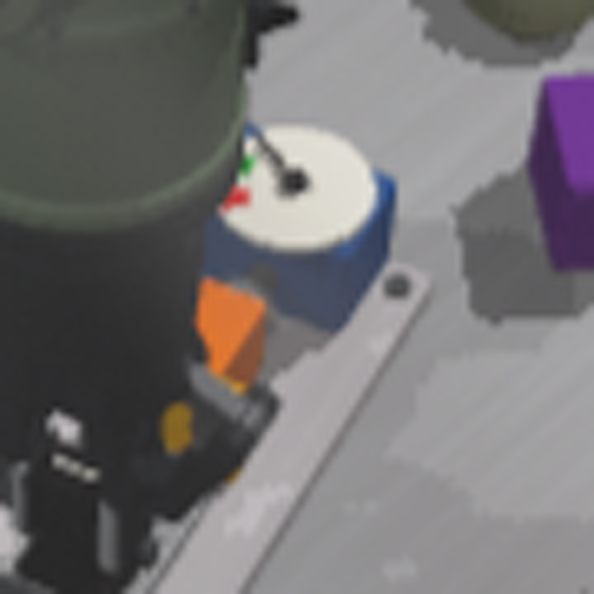

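Call:
carry_out(
  series=[
    [0.001,0,0,0,0,0,255],
    [0.002,0,0,0,0,0,255],
    [0.002,0,0,0,0,0,255],
  ],
)

```text
clock: 16.0
position: [0.5452, -0.0008, 0.0472]
tool_rot: [3.139, 0.003, 1.85]
force: [8.7, -10.0, 5.2]
grip_width: 0.0257
```

```bash
python3 look2.py 11
```

```text
y [  1.5 -48.9] Fy -12.070956811590804 0.025689100290487838
```

View pics/s11.png

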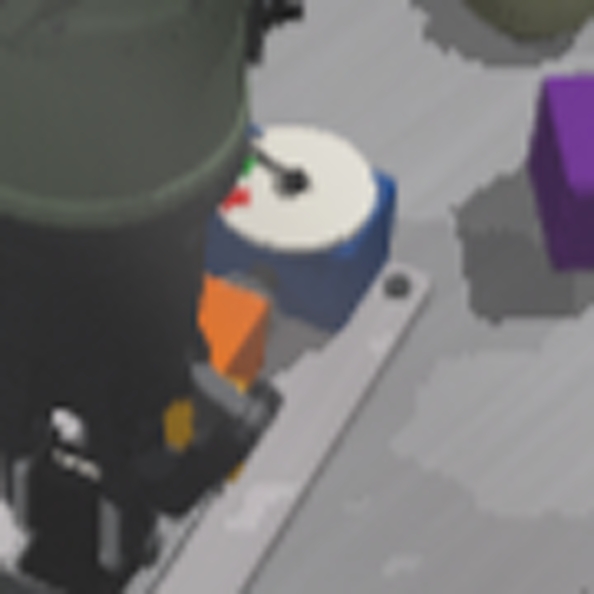

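The force rose 2.7 N (about 1.8 mm of anvil travel), and the needle moved towards green. I'm pushing 2 mm more.

Call:
carry_out(
  series=[
    [0.001,0,0,0,0,0,255],
    [0.002,0,0,0,0,0,255],
    [0.002,0,0,0,0,0,255],
  ],
)

```text
clock: 16.42
position: [0.5447, 0.0007, 0.0472]
tool_rot: [3.139, 0.003, 1.85]
force: [9.1, -12.7, 3.9]
grip_width: 0.0253
```

```bash
python3 look2.py 12
```

```text
y [  1.4 -47.3] Fy -14.732890907287498 0.02534109278613112
```

View pics/s12.png

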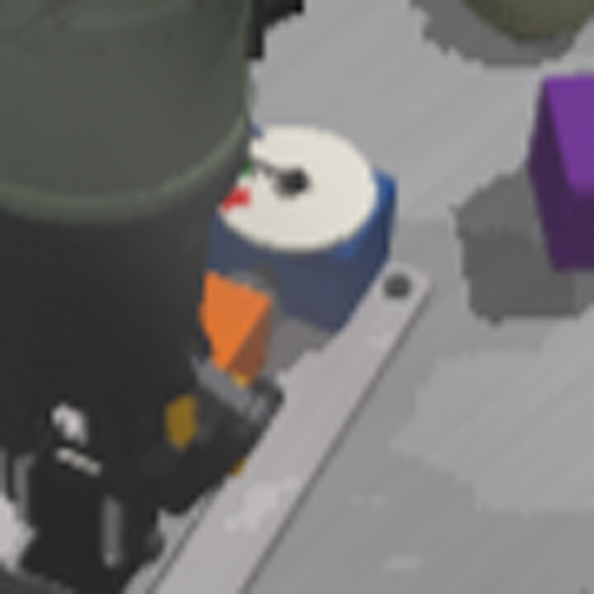

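Call:
carry_out(
  series=[
    [0,0,0,0,0,0,90],
    [0,0,0,0,0,0,90],
    [0,0,0,0,0,0,90],
    [0,0,-0.03,0,0,0,90],
    [0,0,-0.07,0,0,0,90],
    [0,0,-0.11,0,0,0,90],
    [0.03,0,-0.12,0,0,0,90],
    [0.06,0,-0.12,0,0,0,90],
    [0.06,0,-0.12,0,0,0,90],
  ],
)

```text
clock: 17.6
position: [0.5257, 0.0629, 0.1662]
tool_rot: [-3.141, -0.001, 1.855]
force: [0.9, -0.6, 0.4]
grip_width: 0.0556
```

```bash
python3 look.py 13
```

```text
[ 0.4 17.6] [0.52570406 0.06286908 0.16618236] [ 0.9 -0.6  0.4] 0.05556749084951373
```

View pics/w13.png

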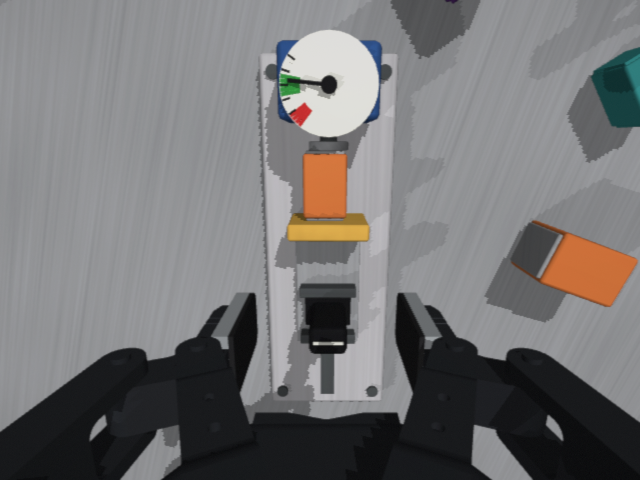

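```bash
python3 - <<'E'
from h import *
p=cv2.imread("pics/w13.png");cv2.imwrite("pics/w13c.png",cv2.resize(p[20:365,255:405],None,fx=1.7,fy=1.7,interpolation=cv2.INTER_CUBIC)); cv2.imwrite("pics/w13d.png",cv2.resize(p[25:140,265:390],None,fx=5,fy=5,interpolation=cv2.INTER_CUBIC))
c=(cam("wrist")[0],np.load("pics/w13c.npy"))
g=comp(ray("wrist",(328,344),.0815,c));f=comp(ray("wrist",(328,226),.059,c));print("grip",g,"fence front edge",f)
for k,q,z in(("bl",(304,217),.05),("br",(346,217),.05),("tl",(304,153),.05),("tr",(346,153),.05)):print(k,comp(ray("wrist",q,z,c)))
E
```

```text
grip [  0.3 -47.1] fence front edge [ 0.1 28.5]
bl [-16.5  32.7]
br [12.5 32.8]
tl [-16.   75.8]
tr [11.8 75.9]
```

View pics/w13d.png

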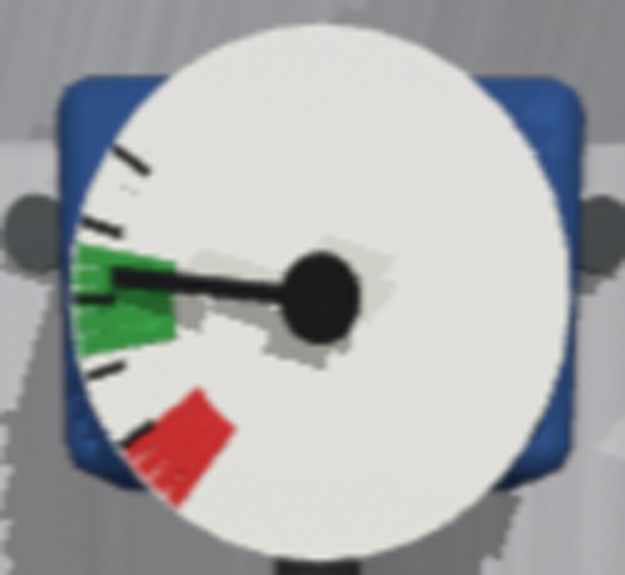

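View pics/w13c.png

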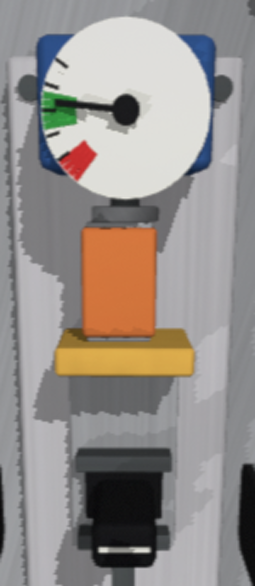

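The needle is inside the green, at about 3.4 mm. Grip to fence measures 75.6 mm against 76 expected at the forward end (it read 83.5 at the rear). The block is square, and the gripper is clear above it. Handing in.

```bash
python3 -c "
from workcell import ticket,telemetry
s=telemetry.observe();print(s['force'],s['grip_width'],s['clock']);print(ticket.job_done())"
```

```text
[ 0.95919785  0.89971885 -0.15253269] 0.05530830462511128 17.7
the job is handed in; nothing more can be done
None
```

I zeroed the comparator and handed the job in at about 17.7 s; no verdict is reported. I drew the fence back to a gap of about 76 mm and stood the small orange block lengthwise on the bed. I then pushed the grip forward in small steps until the needle stood in the green, let go and moved clear.

**Last checks**
- **Needle:** it is inside the green, at about 3.4 mm. The push force rose by about 5.4 N, which gives 3.6 mm. It never neared the red.
- **Grip:** it is at the forward end of its play. Grip to fence measured 75.6 mm against 76 mm expected.
- **Block:** it stands square, nipped between fence and anvil, about 2 mm off the centre line.
- **Robot:** the gripper is open and about 0.12 m clear of everything. The arm never came near the oysters, the knife or the bowl, but I took no final picture to measure where they lie.

**Disagreements**
- The top and wrist cameras differed by about 2.7 mm sideways. I used the wrist camera, and the grasps fitted.
- In the last picture the fence face measured 28.5 mm, about 2 mm short of the roughly 30.5 mm that the needle reading implies. The fence's edge is hard to pick out at that angle, so I relied on the dial and the force.

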